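# Find the stamped carton and push it over the dispatch line

### The arm

A 6-joint arm with a two-finger parallel gripper is mounted at the origin on a cart in front of the work surface, level with it; the furniture and walls round the work are solid. World frame = base frame: x ahead of the robot, y to its left, z up, the work surface at z = 0. Lengths are in m, angles in rad, forces in N, time in s.
With the tool pointing down it reaches from about 0.4 to 0.925 m from the base axis. Payload 12.5 kg.
Tool frame: the origin (TCP) lies midway between the tips of the shut fingers; the grasp point (between the pads) lies 19 mm behind it; z points along the fingers, y is the line along which they close (so a half turn about z gives the same grasp; the last joint's range is limited). The gripper opens to 95 mm and grips with 3 to 60 N. Pads are 20 mm wide; open, the fingers measure 119 mm over their backs; the gripper's body (75 mm by 180 mm) begins 59 mm behind the grasp point.
Start: joints at [1.143, 0.491, 1.559, -0, 1.092, -0.106], TCP at [0.198, 0.593, 0.184] pointing down, gripper open.
Joint ranges: [-3.1, 3.1], [-0.84, 2.19], [0.05, 2.79], [-1.13, 4.28], [0.06, 2.93], [-2.69, 2.69]. Speed limits (rad/s): [2.22, 2.22, 2.79, 3.14, 3.14, 3.14].

### API

Orientations are given as a unit quaternion [w, x, y, z].
In Python, from bench import arm, eyes, job, spotter gives the robot as it stands.
- The arm moves only by the tool arm_command, never from a script. Its argument "series" is one flat list of numbers, 6 for each row, row after row: the shift along the tool's x, y, z as a fraction of full scale, then the turn, a rotation vector about the tool's x, y, z as a fraction of full scale. A call has exactly 10 rows; each row is the pose to reach, as a shift and turn from the pose commanded when the call began, along the tool's axes at that moment; what a row does not reach only later rows make up. Full scale, the value 1, is 0.15 m for a shift and 1.5 rad for a turn. A row lasts 1/8 s, in which the tool goes at most 62.5 mm and 10.7 degrees, less where a joint would pass 70% of its speed; a pose out of reach is approached as far as the arm can. A call with a number of a shift or a turn outside -1 to 1 is refused whole. A call with a gripper value outside its range is refused whole. "jaw" is the gripper command: -1 is fully open, 1 is shut, values between are in proportion, set as the call begins (left out, the last holds). The fingers move at their own pace and stop on an object; "grip_force" is the grip in N (left out, the last holds). Time passes only in rows, so rows that repeat a pose let the fingers close, or fill a call up. It gives the time, the measured TCP pose, the force, the opening and the grip force at its end, in the units of the state.
- arm.state(): the state, without advancing time (a new reading comes with each control period).
- eyes.camera(name): name is "scene" or "top" or "wrist"; returns the picture (384x512x3 uint8, red, green, blue); there is no depth.
- eyes.camera_info(name): a dict with "mtx" (3x3 intrinsics, pixels), "rvec" (rotation vector, rad) and "tvec" (3), from world to camera coordinates, as OpenCV has them. Camera axes: x right, y down, z forward; pixel columns grow to the right and rows downward; lengths in m; the calibration is good to about 2 mm. A picture is of the moment at which its call begins: read the wrist's pose just before it. camera_info takes no time and is no camera call; for the wrist camera it gives the pose at the moment of the call.
- job.sign_off(): hands the job in; it is judged then, once.
Trained networks look in the newest picture that a camera, given by its name, has taken for a name from the list of things; names that differ only in an ending like _2 or _b are one class to them, and where a whole thing is asked for, a point or a joint stands for the part that bears it (a point fixed in the world has none). Each returns a list of dicts, best first, with "confidence" (0 to 1); they miss things now and then, are a little off and sometimes report something else, mostly with a low value. They report only what shows in the picture. A call takes as long as a camera call. They do not tell look-alikes from the thing itself.
- spotter.masks_of(label, camera): "pixels" (384x512 bool, what is visible of it).
- spotter.place_of(label, camera): "point" ([x, y, z] in m, in world coordinates, good to about 4 mm: a listed point, or the origin of a listed thing).
The state is a dict: "time": time; "joint_pos": joint angles; "qvel": joint speeds; "joint_efforts": joint torques, N m; "tool_pos": TCP position; "orientation": TCP orientation; "force": force on the tool from outside, world axes, zero at the start; "torque": the same for the moment, N m; "gripper_width": finger opening in m; "gripper_force": force on a finger pad.
Only numpy, scipy, OpenCV 4.12 (cv2) and the standard library are available. Lean on these libraries where they do the work, as an engineer would, in place of code of your own. Each camera call takes 0.05 s, during which the arm holds its last target. There are 200 camera calls.

### The job

One of the two cardboard cartons has a stamp, a ring with a tick, on its underside. Without grasping or lifting anything, tip each carton over away from you so that it lies on its far side with the underside towards you; once both are lying like that, push the stamped one away from you until all of it lies just past the dispatch line (the pale tape), still lying on that side. Leave the other carton lying where it fell and do not disturb the drill chuck, the bush or the bolt.

Things in the scene. Friction and masses are not known exactly. Their poses are not given: they have to be found in the camera images.
- carton_1: Cardboard carton, 66 mm deep (its x), 116 wide (y), 85 tall (z), about 0.25 kg; tips about its far bottom edge (falls from 40 degrees on) when the near face is pushed near its top, forward and up along the arc: fingertips cling to it. Origin: centre of the underside, 32 mm from the near face, 34 from the far. At the start z is up, x away from the robot within 15 degrees. The stamped one, left or right.
- carton_2: Cardboard carton, 66 mm deep (its x), 116 wide (y), 85 tall (z), about 0.25 kg; tips about its far bottom edge (falls from 40 degrees on) when the near face is pushed near its top, forward and up along the arc: fingertips cling to it. Origin: centre of the underside, 32 mm from the near face, 34 from the far. At the start z is up, x away from the robot within 15 degrees. The unstamped one; from outside they look alike.
- carton_1_under (a point): centre of carton_1's underside, where the stamp is: a flat inked ring 48 mm across with a tick inside. Once the carton lies on its far side this point stands 34 mm above the worktop, on the face towards the robot, and this face is 85 mm from the face opposite.
- carton_2_under (a point): centre of carton_2's underside, unstamped; 34 mm above the worktop once the carton lies on its far side.
- carton_1_centre (a point): the middle of carton_1, 43 mm up its own z from the origin.
- carton_2_centre (a point): the middle of carton_2, 43 mm up its own z from the origin.
- carton_1_left (a point): middle of the left edge of carton_1's underside, 58 mm from its centre along +y; with carton_1_right it shows whether the whole near face is past the tape.
- carton_1_right (a point): middle of the right edge of carton_1's underside, 58 mm from its centre along -y.
- dispatch_line: The dispatch line: a straight strip of flat pale tape on the worktop, 19 mm wide (its x), 760 mm long (its y), with no height to speak of, running left to right beyond the cartons. Origin at its centre; x points away from the robot, to the dispatch side. An open tool case stands some 140 mm beyond the left half; do not push the carton against it.
- drill_chuck: Steel drill chuck standing upright between the cartons, 54 mm across, 82 mm tall, loose; origin at the centre of its foot. Not to be moved.
- bush: Turned brass-coloured bush standing between the cartons, 20 mm across, 26 mm tall, loose; origin at the centre of its foot. Not to be moved.
- bolt: Black hex bolt standing on its head to the left of the cartons, 21 mm across, 52 mm tall, loose; origin at the centre of its foot. Not to be moved.
There are look-alikes about, which are no part of the job. Leave any green or pink look-alike of the carton_2 alone.

How it is judged:
On the way, in this order (a step that is already met when the one before it is completed fails the run):
1. one carton lies on its far side, the other not yet ((((angle between carton_1's own z axis and vertical between 1.45 and 1.69 rad and height (world z) of carton_1_centre below 0.045 m and angle between carton_1's own x axis and vertical above 2.9 rad and linear speed of carton_1 below 0.05 m/s) and angle between carton_2's own z axis and vertical below 1.2 rad) or ((angle between carton_2's own z axis and vertical between 1.45 and 1.69 rad and height (world z) of carton_2_centre below 0.045 m and angle between carton_2's own x axis and vertical above 2.9 rad and linear speed of carton_2 below 0.05 m/s) and angle between carton_1's own z axis and vertical below 1.2 rad))), for 0.2 s.
2. both cartons lie on their far sides, short of dispatch (angle between carton_1's own z axis and vertical between 1.45 and 1.69 rad and height (world z) of each of carton_1_centre, carton_2_centre below 0.045 m and angle between each of carton_1, carton_2's own x axis and vertical above 2.9 rad and linear speed of each of carton_1, carton_2 below 0.05 m/s and angle between carton_2's own z axis and vertical between 1.45 and 1.69 rad and distance of each of carton_1_under, carton_2_under from where it was at the start of the episode below 0.12 m), for 0.2 s.
3. the stamped carton, still on its side, has crossed the line (angle between carton_1's own z axis and vertical between 1.45 and 1.69 rad and height (world z) of carton_1_centre below 0.045 m and angle between carton_1's own x axis and vertical above 2.9 rad and linear speed of carton_1 below 0.05 m/s and x of each of carton_1_left, carton_1_right in the frame of dispatch_line above 0.005 m), for 0.2 s.
At the end, for the whole second after the job is handed in: Both cartons rest on their far sides: the stamped one's underside wholly 5 mm or more past the tape's middle, its centre under 90 mm past and within the tape's length; the other's under 120 mm from its start (tipping takes 50). Chuck, bush, bolt undisturbed within 20 mm (all of step 3 and linear speed of each of carton_1, carton_2 below 0.02 m/s and angular speed of each of carton_1, carton_2 below 0.1 rad/s and x of carton_1_under in the frame of dispatch_line below 0.09 m and y of carton_1_under in the frame of dispatch_line between -0.37 and 0.37 m and angle between carton_2's own z axis and vertical between 1.45 and 1.69 rad and height (world z) of carton_2_centre below 0.045 m and angle between carton_2's own x axis and vertical above 2.9 rad and linear speed of carton_2 below 0.05 m/s and distance of carton_2_under from where it was at the start of the episode below 0.12 m); the robot touches nothing.
It fails at once if a carton is lifted or carried instead of being tipped and pushed on the worktop (height (world z) of carton_1_centre above 0.072 m or (angle between carton_1's own z axis and vertical below 0.1 rad and height (world z) of carton_1_centre above 0.057 m) or (angle between carton_1's own z axis and vertical between 1.5 and 1.64 rad and angle between carton_1's own x axis and vertical above 2.9 rad and height (world z) of carton_1_centre above 0.047 m)).
It fails at once if a carton is lifted or carried instead of being tipped and pushed on the worktop (height (world z) of carton_2_centre above 0.072 m or (angle between carton_2's own z axis and vertical below 0.1 rad and height (world z) of carton_2_centre above 0.057 m) or (angle between carton_2's own z axis and vertical between 1.5 and 1.64 rad and angle between carton_2's own x axis and vertical above 2.9 rad and height (world z) of carton_2_centre above 0.047 m)).
It fails at once if the drill chuck is knocked or moved (distance of drill_chuck from where it was at the start of the episode above 0.02 m or angle between drill_chuck's own z axis and vertical above 0.4 rad).
It fails at once if the bush is knocked or moved (distance of bush from where it was at the start of the episode above 0.02 m or angle between bush's own z axis and vertical above 0.4 rad).
It fails at once if the bolt is knocked or moved (distance of bolt from where it was at the start of the episode above 0.02 m or angle between bolt's own z axis and vertical above 0.4 rad).
It also fails if it takes over 67 s, if anything falls off the work surface, if the arm or the gripper's body presses on something with over 40 N, if the wrist force passes 120 N, or if a joint passes its speed limit or range.

## Working session

There is one attempt and no reset: what is moved stays moved. The work goes in short steps, Python scripts to look and compute and a tool call to move; the robot and the scene stay as the last step left them, time stands still between calls to the robot, and variables do not carry over. Pictures are saved under pics/ and viewed, at most 10 in all, crops included, and the job is handed in when it is done.

Besides the shell and the picture viewer there is one more tool, called after "Request:" as name(argument=value, ...), one argument or row to a line, values as JSON. arm_command: Moves the arm, as the interface text tells. Its arguments: {"type":"object","properties":{"series":{"type":"array","items":{"type":"number","minimum":-1,"maximum":1}},"jaw":{"type":"number"},"grip_force":{"type":"number"}},"required":["series"]}

```bash
mkdir -p pics; cat > h.py <<'E'
import numpy as np,cv2
from bench import arm,eyes,job,spotter
from scipy.spatial.transform import Rotation as R
def snap(c,f=None):
    im=eyes.camera(c)
    if f: cv2.imwrite('pics/'+f,im[:,:,::-1])
    return im
def ray(c,u,v,z):
    i=eyes.camera_info(c);M=cv2.Rodrigues(np.array(i['rvec'],float))[0];t=np.array(i['tvec'],float).ravel()
    d=M.T@np.linalg.inv(i['mtx'])@[u,v,1];o=-M.T@t
    return o+d*(z-o[2])/d[2]
def st():
    s=arm.state();q=s['orientation'];r=R.from_quat([q[1],q[2],q[3],q[0]])
    print('t',round(s['time'],2),'tcp',np.round(s['tool_pos'],4),'F',np.round(s['force'],1),'w',s['gripper_width']);print(np.round(r.as_matrix(),3))
    return s,r
E
python3 - <<'E'
from h import *
st()
a=snap('scene');b=snap('top')
cv2.imwrite('pics/a.png',cv2.resize(np.vstack([a,b])[:,:,::-1],None,fx=1,fy=1)[:, :]) if 0 else None
cv2.imwrite('pics/top.png',cv2.resize(b,(800,600))[:,:,::-1]);cv2.imwrite('pics/scene.png',cv2.resize(a,(800,600))[:,:,::-1])
for c in('top','scene'):
  for l in('carton_1','drill_chuck','bush','bolt','dispatch_line'):
    print(c,l,[(round(d['confidence'],2),np.round(d['point'],3)) for d in spotter.place_of(l,c)])
E
```

```text
t 0.0 tcp [0.1975 0.5927 0.1837] F [-0.1  0.5 -0.7] w 0.09486872117065137
[[-0.949  0.316 -0.   ]
 [ 0.316  0.949 -0.001]
 [ 0.    -0.001 -1.   ]]
top carton_1 [(0.95, array([0.446, 0.109, 0.001])), (0.9, array([ 0.449, -0.208,  0.001])), (0.9, array([ 0.68 , -0.296, -0.001])), (0.85, array([ 0.587,  0.291, -0.002]))]
top drill_chuck [(0.56, array([ 0.494, -0.048, -0.001]))]
top bush [(0.48, array([ 0.418, -0.012,  0.   ]))]
top bolt [(0.57, array([0.475, 0.36 , 0.001]))]
top dispatch_line [(0.65, array([ 0.558, -0.021, -0.001]))]
scene carton_1 [(0.84, array([0.45 , 0.103, 0.002])), (0.77, array([ 0.684, -0.301,  0.001])), (0.71, array([ 0.449, -0.208,  0.004])), (0.56, array([0.58 , 0.29 , 0.002]))]
scene drill_chuck []
scene bush [(0.51, array([ 0.414, -0.012,  0.003])), (0.47, array([ 0.553, -0.022, -0.002]))]
scene bolt [(0.48, array([ 0.476,  0.358, -0.001]))]
scene dispatch_line [(0.9, array([ 0.556, -0.024, -0.002]))]
```

View pics/top.png

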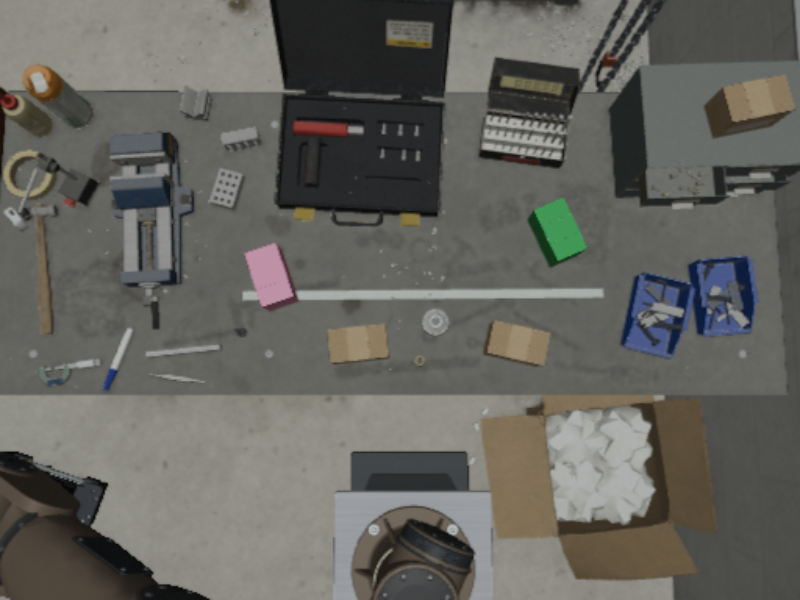

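View pics/scene.png

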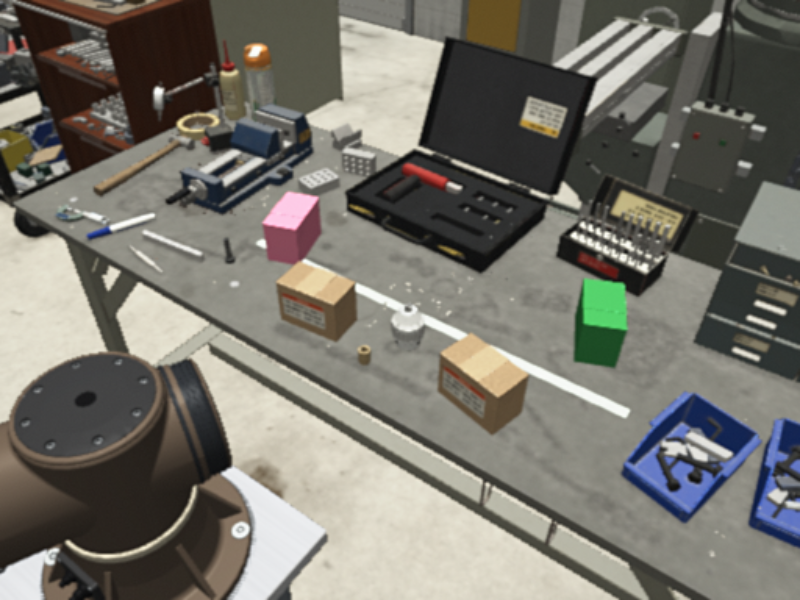

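The top view shows the brown cartons at about px (358,343) and (518,343), with the chuck at (435,322), the bush at (420,360) and the tape at v≈295. The pink and green look-alikes stand at (270,275) and (557,232). The networks agree with this. Next I'll measure the carton yaws.

```bash
cat >> h.py <<'E'
def plan(p,yaw,z=None,tilt=0):
    """shift/turn fractions to TCP p with tool y along world-y turned by yaw, tool down"""
    s,r=st();t=R.from_euler('z',yaw)*R.from_matrix([[-1,0,0],[0,1,0],[0,0,-1]])*R.from_euler('y',tilt)
    d=r.inv().apply(np.array(p)-s['tool_pos'])/.15;w=(r.inv()*t).as_rotvec()/1.5
    print('shift',np.round(d,3),'turn',np.round(w,3))
E
python3 - <<'E'
from h import *
im=snap('top')
for d in spotter.masks_of('carton_1','top'):
    m=d['pixels'].astype(np.uint8);c=max(cv2.findContours(m,0,2)[0],key=cv2.contourArea)
    b=cv2.boxPoints(cv2.minAreaRect(c));w=np.array([ray('top',u,v,.085)[:2] for u,v in b])
    e=w[[1,2,3,0]]-w;i=np.argmax(np.linalg.norm(e,axis=1));y=e[i]*np.sign(e[i][1])
    print(round(d['confidence'],2),'ctr',w.mean(0).round(3),'L',np.linalg.norm(e,axis=1).round(3),'yaw',round(np.degrees(np.arctan2(-y[0],y[1])),1),'box',w.round(3).tolist())
m=spotter.masks_of('dispatch_line','top')[0]['pixels'];v,u=np.nonzero(m)
k=u<230;f=np.polyfit(u,v,1);g=[ray('top',x,np.polyval(f,x),0).round(3) for x in(170,370)];print(g)
i=eyes.camera_info('top');M=cv2.Rodrigues(np.array(i['rvec'],float))[0];print(-M.T@np.array(i['tvec'],float).ravel())
plan([.40,.107,.16],0.08)
E
```

```text
0.75 ctr [0.579 0.284] L [0.076 0.126 0.075 0.126] yaw -69.7 box [[0.625, 0.342], [0.651, 0.271], [0.533, 0.227], [0.507, 0.297]]
0.67 ctr [0.446 0.111] L [0.116 0.07  0.115 0.07 ] yaw 5.8 box [[0.475, 0.173], [0.486, 0.057], [0.417, 0.05], [0.406, 0.165]]
0.61 ctr [ 0.446 -0.202] L [0.073 0.122 0.073 0.121] yaw -14.1 box [[0.426, -0.134], [0.496, -0.152], [0.467, -0.271], [0.396, -0.251]]
0.59 ctr [ 0.67  -0.286] L [0.085 0.115 0.084 0.115] yaw -65.3 box [[0.703, -0.224], [0.742, -0.299], [0.637, -0.347], [0.6, -0.272]]
[array([0.554, 0.31 , 0.   ]), array([ 0.559, -0.35 ,  0.   ])]
[0.35239911 0.02209971 1.52189746]
t 0.75 tcp [0.1977 0.5929 0.1844] F [0.1 0.2 0.6] w 0.09525181473225684
[[-0.949  0.316  0.   ]
 [ 0.316  0.949  0.   ]
 [-0.     0.    -1.   ]]
shift [-2.304 -2.647  0.162] turn [ 0.     0.    -0.268]
```

Request:
arm_command(
  series=[-0.12, -0.13, 0, 0, 0, 0, -0.24, -0.26, 0, 0, 0, 0, -0.36, -0.39, 0, 0, 0, 0, -0.48, -0.52, 0, 0, 0, 0, -0.6, -0.65, 0, 0, 0, 0, -0.72, -0.78, 0, 0, 0, 0, -0.77, -0.88, 0, 0, 0, 0, -0.77, -0.88, 0, 0, 0, 0, -0.77, -0.88, 0, 0, 0, 0, -0.77, -0.88, 0, 0, 0, 0],
  jaw=-0.6,
)

```text
time: 2.0
tool_pos: [0.2652, 0.4318, 0.1843]
orientation: [-0.0, 0.16, 0.987, 0.0]
force: [0.0, 0.2, 0.1]
gripper_width: 0.076
gripper_force: 0.0
```

Request:
arm_command(
  series=[-0.12, -0.13, 0, 0, 0, 0, -0.24, -0.26, 0, 0, 0, 0, -0.36, -0.39, 0, 0, 0, 0, -0.48, -0.52, 0, 0, 0, 0, -0.6, -0.65, 0, 0, 0, 0, -0.72, -0.78, 0, 0, 0, 0, -0.77, -0.88, 0, 0, 0, 0, -0.77, -0.88, 0, 0, 0, 0, -0.77, -0.88, 0, 0, 0, 0, -0.77, -0.88, 0, 0, 0, 0],
)

```text
time: 3.25
tool_pos: [0.3331, 0.27, 0.1843]
orientation: [0.0, 0.16, 0.987, 0.0]
force: [-0.0, 0.4, 0.6]
gripper_width: 0.0762
gripper_force: 0.0
```

```bash
python3 -c "
from h import *
plan([.393,.102,.15],0.1)"
```

```text
t 3.25 tcp [0.3331 0.27   0.1843] F [-0.   0.4  0.6] w 0.07618286985289226
[[-0.949  0.315  0.   ]
 [ 0.315  0.949  0.   ]
 [-0.     0.    -1.   ]]
shift [-0.732 -0.937  0.229] turn [ 0.     0.    -0.281]
```

Request:
arm_command(
  series=[-0.1, -0.13, 0, 0, 0, -0.04, -0.2, -0.26, 0, 0, 0, -0.08, -0.3, -0.39, 0.05, 0, 0, -0.12, -0.4, -0.52, 0.1, 0, 0, -0.16, -0.5, -0.65, 0.15, 0, 0, -0.2, -0.6, -0.78, 0.2, 0, 0, -0.24, -0.7, -0.9, 0.23, 0, 0, -0.28, -0.73, -0.94, 0.23, 0, 0, -0.28, -0.73, -0.94, 0.23, 0, 0, -0.28, -0.73, -0.94, 0.23, 0, 0, -0.28],
)

```text
time: 4.5
tool_pos: [0.3924, 0.1017, 0.15]
orientation: [0.0, -0.049, 0.999, 0.0]
force: [1.0, -0.6, -0.2]
gripper_width: 0.0758
gripper_force: 0.0
```

```bash
python3 -c "
from h import *
plan([.391,.102,.07],0.1)"
```

```text
t 4.5 tcp [0.3924 0.1017 0.15  ] F [ 1.  -0.6 -0.2] w 0.07578140803182482
[[-0.995 -0.098  0.   ]
 [-0.098  0.995  0.   ]
 [-0.     0.    -1.   ]]
shift [0.009 0.003 0.533] turn [ 0.     0.    -0.001]
```

Request:
arm_command(
  series=[0, 0, 0.15, 0, 0, 0, 0, 0, 0.3, 0, 0, 0, 0, 0, 0.45, 0, 0, 0, 0, 0, 0.53, 0, 0, 0, 0, 0, 0.53, 0, 0, 0, 0, 0, 0.53, 0, 0, 0, 0, 0, 0.53, 0, 0, 0, -0.03, 0, 0.53, 0, 0, 0, -0.03, 0, 0.53, 0, 0, 0, -0.03, 0, 0.53, 0, 0, 0],
)

```text
time: 5.75
tool_pos: [0.3971, 0.1015, 0.0704]
orientation: [0.0, -0.049, 0.999, 0.0]
force: [-0.1, 0.3, -0.3]
gripper_width: 0.0757
gripper_force: 0.0
```

Request:
arm_command(
  series=[-0.03, 0, 0, 0, 0, 0, -0.06, 0, 0, 0, 0, 0, -0.09, 0, -0.02, 0, 0, 0, -0.12, 0, -0.05, 0, 0, 0, -0.15, 0, -0.075, 0, 0, 0, -0.19, 0, -0.1, 0, 0, 0, -0.24, 0, -0.12, 0, 0, 0, -0.29, 0, -0.14, 0, 0, 0, -0.34, 0, -0.155, 0, 0, 0, -0.34, 0, -0.155, 0, 0, 0],
)

```text
time: 7.0
tool_pos: [0.4484, 0.1065, 0.0936]
orientation: [0.0, -0.049, 0.999, 0.0]
force: [0.2, 0.5, -0.6]
gripper_width: 0.076
gripper_force: 0.0
```

```bash
python3 -c "
from h import *
st();a=snap('scene');cv2.imwrite('pics/s2.png',cv2.resize(a[130:330,130:380],(750,600))[:,:,::-1])"
```

```text
t 7.0 tcp [0.4484 0.1065 0.0936] F [ 0.2  0.5 -0.6] w 0.07601810618731838
[[-0.995 -0.098  0.   ]
 [-0.098  0.995  0.   ]
 [-0.     0.    -1.   ]]
```

View pics/s2.png

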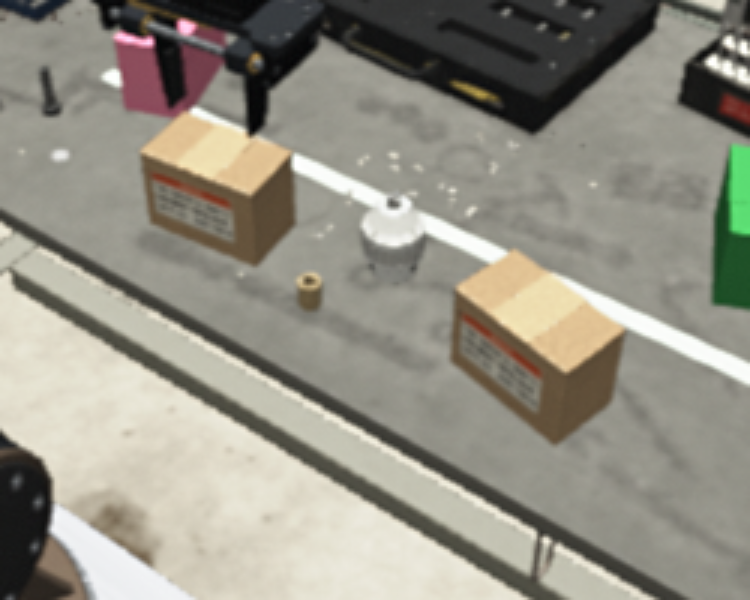

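The picture shows the left carton upright at about (215,190), with the fingers drawn above and behind it at (170,100) and (255,130). The force is close to zero. I'll check where the tips project and measure the carton again.

```bash
python3 -c "
from h import *
i=eyes.camera_info('scene')
P=np.array([[.448,.145,.094],[.448,.068,.094],[.447,.107,0],[.415,.107,.04],[.449,-.208,0]])
q=cv2.projectPoints(P,np.array(i['rvec'],float),np.array(i['tvec'],float),np.array(i['mtx']),None)[0][:,0]
print(q.round(0),((q-[130,130])*3).round(0))
M=cv2.Rodrigues(np.array(i['rvec'],float))[0];print(-M.T@np.array(i['tvec'],float).ravel())
for c in('scene','top'):
  snap(c,c+'3.png');print([(round(d['confidence'],2),np.round(d['point'],3)) for d in spotter.place_of('carton_1',c)])
cv2.imwrite('pics/t3.png',cv2.resize(cv2.imread('pics/top3.png')[140:260,150:310],(800,600)))
"
```

```text
[[191. 173.]
 [214. 184.]
 [205. 205.]
 [196. 201.]
 [306. 257.]] [[184. 128.]
 [253. 161.]
 [224. 226.]
 [197. 212.]
 [528. 381.]]
[-0.18283921 -0.50212347  0.78777379]
[(0.94, array([ 0.447, -0.206,  0.006])), (0.93, array([0.445, 0.107, 0.003])), (0.56, array([ 0.681, -0.299,  0.003])), (0.55, array([0.582, 0.29 , 0.004]))]
[(0.94, array([0.584, 0.291, 0.001])), (0.72, array([ 0.679, -0.296,  0.003])), (0.7, array([ 0.451, -0.206,  0.002]))]
```

View pics/t3.png

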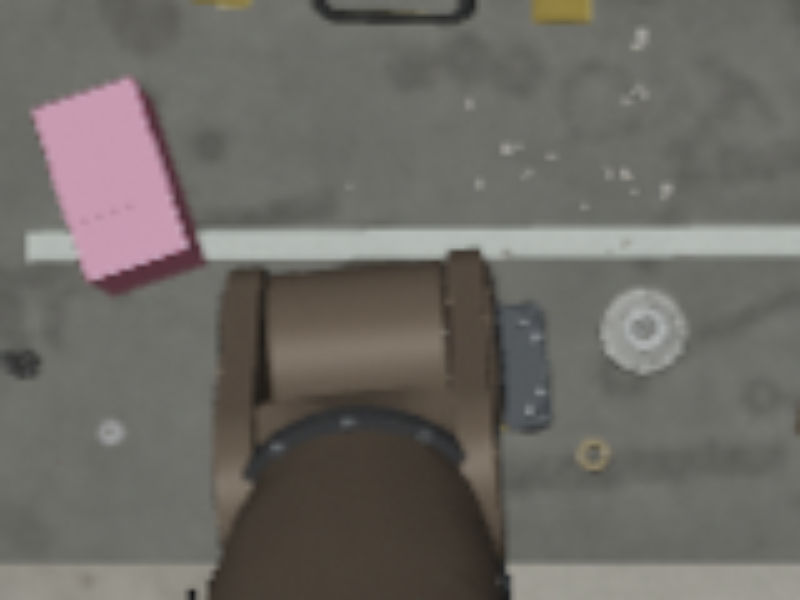

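The carton hasn't moved. It's still at (0.446, 0.107). The fingertips lift as the jaw opens, so they passed over the top. I'll back off, shut the jaw so the tip sits at the TCP, and push again.

Request:
arm_command(
  series=[0, 0, -0.1, 0, 0, 0, 0.1, 0, -0.18, 0, 0, 0, 0.2, 0, -0.18, 0, 0, 0, 0.3, 0, -0.18, 0, 0, 0, 0.38, 0, -0.18, 0, 0, 0, 0.38, 0, -0.18, 0, 0, 0, 0.38, 0, -0.1, 0, 0, 0, 0.38, 0, 0.0, 0, 0, 0, 0.38, 0, 0.1, 0, 0, 0, 0.38, 0, 0.16, 0, 0, 0],
  jaw=1,
)

```text
time: 8.5
tool_pos: [0.391, 0.1009, 0.0683]
orientation: [-0.001, -0.049, 0.999, 0.0]
force: [0.1, -0.1, 0.1]
gripper_width: 0.0004
gripper_force: 0.0
```

Request:
arm_command(
  series=[-0.02, 0, 0, 0, 0, 0, -0.04, 0, 0, 0, 0, 0, -0.06, 0, 0, 0, 0, 0, -0.09, 0, -0.005, 0, 0, 0, -0.12, 0, -0.03, 0, 0, 0, -0.15, 0, -0.055, 0, 0, 0, -0.18, 0, -0.08, 0, 0, 0, -0.18, 0, -0.08, 0, 0, 0, -0.18, 0, -0.08, 0, 0, 0, -0.18, 0, -0.08, 0, 0, 0],
)

```text
time: 9.75
tool_pos: [0.4178, 0.1035, 0.0815]
orientation: [-0.0, -0.049, 0.999, 0.0]
force: [0.6, 0.5, 0.4]
gripper_width: 0.0004
gripper_force: 0.0
```

```bash
python3 -c "
from h import *
st();a=snap('scene');cv2.imwrite('pics/s4.png',cv2.resize(a[130:290,130:340],(790,600))[:,:,::-1])"
```

```text
t 9.75 tcp [0.4178 0.1035 0.0815] F [0.6 0.5 0.4] w 0.0003823009934214507
[[-0.995 -0.098 -0.   ]
 [-0.098  0.995  0.   ]
 [ 0.     0.    -1.   ]]
```

View pics/s4.png

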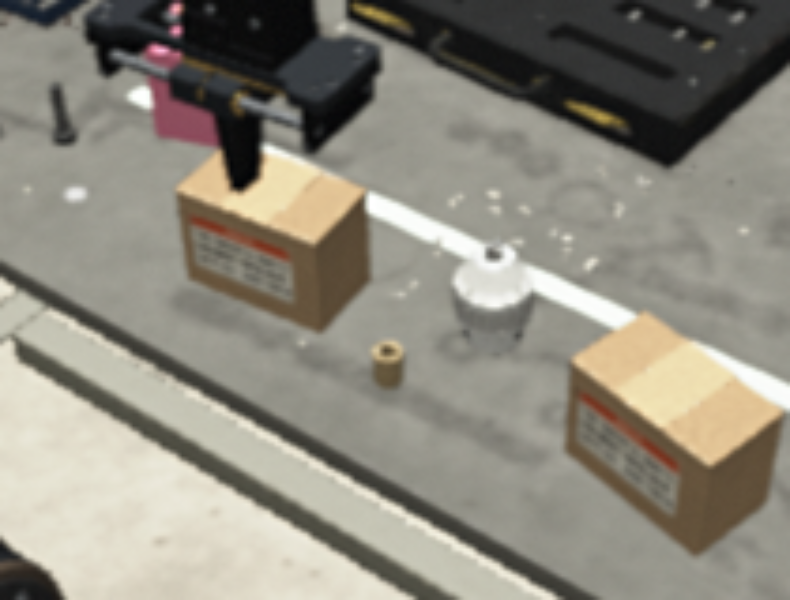

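The shut tip shows at about crop (240,190), over the carton's top, and the carton is still upright. I'll overlay the calibrated geometry to settle where things are.

```bash
python3 -c "
from h import *
a=snap('scene');i=eyes.camera_info('scene')
pr=lambda P:cv2.projectPoints(np.array(P,float),np.array(i['rvec'],float),np.array(i['tvec'],float),np.array(i['mtx']),None)[0][:,0]
u0,v0,f=150,140,8
b=cv2.resize(a[v0:v0+75,u0:u0+100],None,fx=f,fy=f,interpolation=cv2.INTER_CUBIC)[:,:,::-1].copy()
c,s=np.cos(.1),np.sin(.1);B=np.array([[.446,.107]]);box=[(x,y) for x,y in((-.032,-.058),(-.032,.058),(.034,.058),(.034,-.058))]
for z in(0,.085):
  w=[[.446+c*x-s*y,.107+s*x+c*y,z] for x,y in box]
  cv2.polylines(b,[((pr(w)-[u0,v0]+.5)*f).astype(np.int32)],True,(0,255,0) if z else (255,0,0),1)
t=arm.state()['tool_pos']
for dz,col in((0,(0,0,255)),(.05,(255,0,255))):
  q=((pr([[t[0],t[1],t[2]+dz]])[0]-[u0,v0]+.5)*f).astype(int);cv2.circle(b,tuple(int(k) for k in q),5,col,2)
cv2.imwrite('pics/o.png',b)
w=eyes.camera('wrist');cv2.imwrite('pics/w.png',w[:,:,::-1])
print([(round(d['confidence'],2),np.round(d['point'],3)) for d in spotter.place_of('carton_1','wrist')])
"
```

```text
[(0.75, array([0.583, 0.286, 0.004])), (0.58, array([0.446, 0.11 , 0.002]))]
```

View pics/o.png

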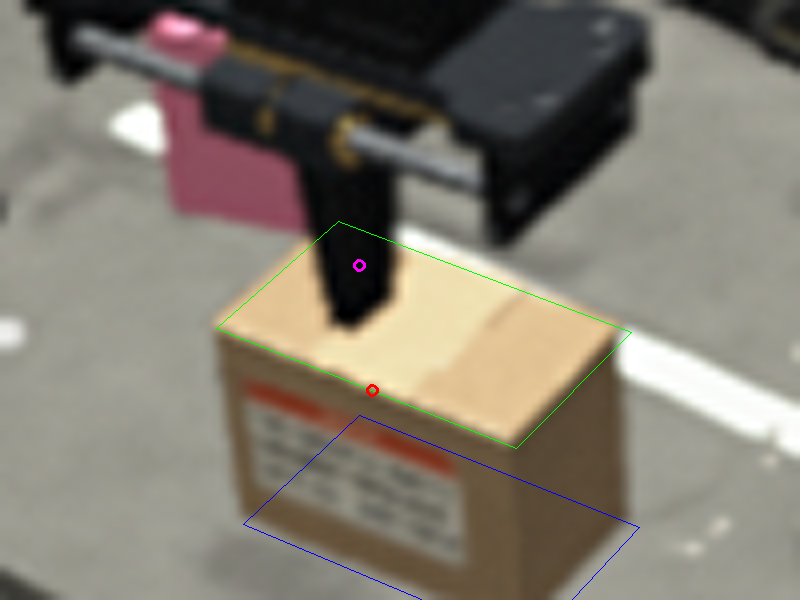

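View pics/w.png

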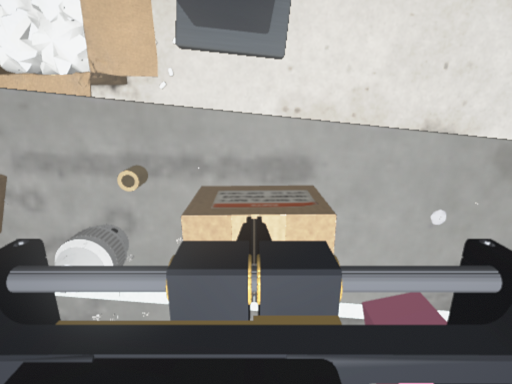

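The overlay matches the upright carton to about 2 mm. The real tip, at overlay (350,320), sits about 28 mm above the reported TCP at (372,390). The wrist view also shows the finger over the carton's top. I'll work about 28 mm lower.

Request:
arm_command(
  series=[0.05, 0, 0, 0, 0, 0, 0.1, 0, 0, 0, 0, 0, 0.15, 0, 0, 0, 0, 0, 0.2, 0, 0, 0, 0, 0, 0.2, 0, 0.0, 0, 0, 0, 0.2, 0, 0.1, 0, 0, 0, 0.2, 0, 0.2, 0, 0, 0, 0.2, 0, 0.26, 0, 0, 0, 0.2, 0, 0.26, 0, 0, 0, 0.2, 0, 0.26, 0, 0, 0],
)

```text
time: 11.2
tool_pos: [0.3883, 0.1007, 0.0429]
orientation: [0.0, -0.049, 0.999, 0.0]
force: [0.1, -0.3, -0.7]
gripper_width: 0.0006
gripper_force: 0.0
```

Request:
arm_command(
  series=[-0.02, 0, 0, 0, 0, 0, -0.04, 0, 0, 0, 0, 0, -0.06, 0, 0, 0, 0, 0, -0.08, 0, 0, 0, 0, 0, -0.1, 0, 0, 0, 0, 0, -0.12, 0, -0.01, 0, 0, 0, -0.14, 0, -0.025, 0, 0, 0, -0.16, 0, -0.04, 0, 0, 0, -0.18, 0, -0.055, 0, 0, 0, -0.18, 0, -0.055, 0, 0, 0],
)

```text
time: 12.45
tool_pos: [0.4153, 0.1033, 0.051]
orientation: [0.0, -0.049, 0.999, 0.0]
force: [-3.6, -0.5, 3.9]
gripper_width: 0.0003
gripper_force: 2.0
```

```bash
python3 -c "
from h import *
st();a=snap('scene');cv2.imwrite('pics/s5.png',cv2.resize(a[130:235,140:280],(800,600))[:,:,::-1])
print([(round(d['confidence'],2),np.round(d['point'],3)) for d in spotter.place_of('carton_1','scene')])"
```

```text
t 12.45 tcp [0.4153 0.1033 0.051 ] F [-3.6 -0.5  3.9] w 0.00027233625559005073
[[-0.995 -0.098  0.001]
 [-0.098  0.995  0.   ]
 [-0.001  0.    -1.   ]]
[(0.8, array([ 0.448, -0.206,  0.004])), (0.78, array([0.449, 0.107, 0.005])), (0.74, array([ 0.68 , -0.297,  0.002])), (0.46, array([0.581, 0.29 , 0.004]))]
```

View pics/s5.png

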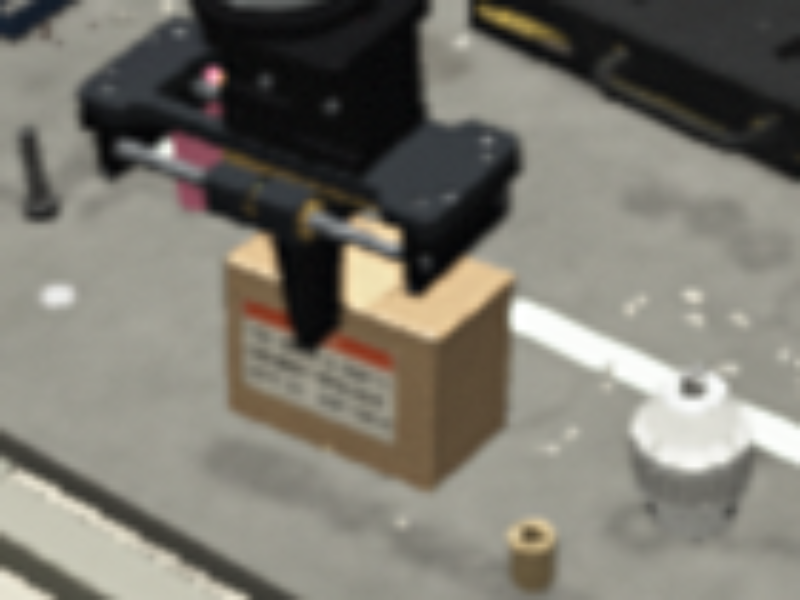

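The tip now occludes the label face at (310,345) and is loaded, with the carton starting to tip. I'll carry on along the arc.

Request:
arm_command(
  series=[-0.03, 0, -0.035, 0, 0, 0, -0.065, 0, -0.06, 0, 0, 0, -0.1, 0, -0.08, 0, 0, 0, -0.15, 0, -0.105, 0, 0, 0, -0.2, 0, -0.122, 0, 0, 0, -0.25, 0, -0.135, 0, 0, 0, -0.3, 0, -0.142, 0, 0, 0, -0.35, 0, -0.147, 0, 0, 0, -0.4, 0, -0.147, 0, 0, 0, -0.43, 0, -0.147, 0, 0, 0],
)

```text
time: 13.8
tool_pos: [0.4796, 0.1096, 0.0728]
orientation: [0.0, -0.049, 0.999, 0.0]
force: [0.2, -0.5, 0.0]
gripper_width: 0.0004
gripper_force: 0.0
```

```bash
python3 -c "
from h import *
st();a=snap('scene');cv2.imwrite('pics/s6.png',cv2.resize(a[130:235,140:280],(800,600))[:,:,::-1])
for l in('carton_1','carton_1_under','carton_1_centre'):print(l,[(round(d['confidence'],2),np.round(d['point'],3)) for d in spotter.place_of(l,'scene')])"
```

```text
t 13.8 tcp [0.4796 0.1096 0.0728] F [ 0.2 -0.5  0. ] w 0.00042172969963741503
[[-0.995 -0.098  0.   ]
 [-0.098  0.995  0.   ]
 [-0.     0.    -1.   ]]
carton_1 [(0.82, array([0.578, 0.289, 0.002])), (0.71, array([ 0.45 , -0.209,  0.005])), (0.64, array([ 0.682, -0.303,  0.004])), (0.59, array([0.477, 0.109, 0.034]))]
carton_1_under [(0.62, array([ 0.494, -0.041,  0.005])), (0.61, array([0.475, 0.11 , 0.033]))]
carton_1_centre [(0.98, array([0.517, 0.12 , 0.046]))]
```

The left carton has tipped: its origin now stands at (0.477, 0.109) and 34 mm up. Now the right carton.

Request:
arm_command(
  series=[0, 0, -0.15, 0, 0, 0, 0, 0, -0.3, 0, 0, 0, 0.05, -0.12, -0.4, 0, 0, 0, 0.1, -0.25, -0.4, 0, 0, 0, 0.15, -0.4, -0.4, 0, 0, 0, 0.2, -0.55, -0.4, 0, 0, 0, 0.25, -0.7, -0.4, 0, 0, 0, 0.3, -0.85, -0.4, 0, 0, 0, 0.37, -0.98, -0.4, 0, 0, 0, 0.37, -0.98, -0.4, 0, 0, 0],
)

```text
time: 15.25
tool_pos: [0.4379, -0.0429, 0.1329]
orientation: [-0.0, -0.048, 0.999, 0.0]
force: [-0.5, 0.7, 0.7]
gripper_width: 0.0005
gripper_force: 0.0
```

Request:
arm_command(
  series=[0.05, -0.12, 0, 0, 0, 0.03, 0.1, -0.25, 0, 0, 0, 0.06, 0.15, -0.4, 0, 0, 0, 0.1, 0.2, -0.55, 0, 0, 0, 0.14, 0.25, -0.7, 0, 0, 0, 0.18, 0.3, -0.85, 0, 0, 0, 0.22, 0.38, -0.98, 0, 0, 0, 0.22, 0.38, -0.98, 0, 0, 0, 0.22, 0.38, -0.98, 0, 0, 0, 0.22, 0.38, -0.98, 0, 0, 0, 0.22],
)

```text
time: 16.5
tool_pos: [0.3964, -0.1933, 0.1329]
orientation: [0.0, 0.115, 0.993, 0.0]
force: [0.6, 0.7, -0.1]
gripper_width: 0.0005
gripper_force: 0.0
```

```bash
python3 -c "
from h import *
plan([.396,-.195,.045],-.23)
a=snap('scene')
print([(round(d['confidence'],2),np.round(d['point'],3)) for d in spotter.place_of('carton_1_under','scene')])
m=[(round(d['confidence'],2),d['pixels'].sum(),np.argwhere(d['pixels']).mean(0).round()) for d in spotter.masks_of('drill_chuck','scene')];print(m)"
```

```text
t 16.5 tcp [ 0.3964 -0.1933  0.1329] F [ 0.6  0.7 -0.1] w 0.0004527096575868243
[[-0.973  0.229  0.   ]
 [ 0.229  0.973  0.   ]
 [-0.     0.    -1.   ]]
shift [-0.    -0.012  0.586] turn [ 0.     0.    -0.001]
[(0.64, array([0.482, 0.113, 0.034]))]
[(0.67, np.int64(506), array([209., 261.]))]
```

Request:
arm_command(
  series=[0, 0, 0.15, 0, 0, 0, 0, 0, 0.3, 0, 0, 0, 0, 0, 0.45, 0, 0, 0, 0, 0, 0.58, 0, 0, 0, 0, 0, 0.58, 0, 0, 0, -0.02, 0, 0.58, 0, 0, 0, -0.04, 0, 0.58, 0, 0, 0, -0.06, 0, 0.58, 0, 0, 0, -0.08, 0, 0.58, 0, 0, 0, -0.08, 0, 0.58, 0, 0, 0],
)

```text
time: 17.9
tool_pos: [0.4075, -0.1966, 0.0459]
orientation: [-0.0, 0.116, 0.993, 0.0]
force: [-2.8, 1.5, 2.1]
gripper_width: 0.0001
gripper_force: 1.6
```

Request:
arm_command(
  series=[-0.02, 0, -0.015, 0, 0, 0, -0.05, 0, -0.045, 0, 0, 0, -0.09, 0, -0.075, 0, 0, 0, -0.13, 0, -0.1, 0, 0, 0, -0.18, 0, -0.125, 0, 0, 0, -0.23, 0, -0.145, 0, 0, 0, -0.29, 0, -0.16, 0, 0, 0, -0.34, 0, -0.17, 0, 0, 0, -0.39, 0, -0.177, 0, 0, 0, -0.44, 0, -0.18, 0, 0, 0],
)

```text
time: 19.15
tool_pos: [0.4724, -0.2121, 0.0728]
orientation: [-0.0, 0.116, 0.993, 0.0]
force: [-0.6, -0.3, -0.3]
gripper_width: 0.0004
gripper_force: 0.0
```

```bash
python3 -c "
from h import *
st();a=snap('scene')
for l in('carton_1','carton_1_under','carton_1_centre'):print(l,[(round(d['confidence'],2),np.round(d['point'],3)) for d in spotter.place_of(l,'scene')])"
```

```text
t 19.15 tcp [ 0.4724 -0.2121  0.0728] F [-0.6 -0.3 -0.3] w 0.00043331786914570686
[[-0.973  0.23  -0.   ]
 [ 0.23   0.973  0.   ]
 [ 0.     0.    -1.   ]]
carton_1 [(0.92, array([ 0.456, -0.211,  0.026])), (0.85, array([0.481, 0.107, 0.035])), (0.83, array([ 0.68 , -0.3  ,  0.002])), (0.58, array([ 0.416, -0.01 , -0.   ]))]
carton_1_under [(0.84, array([0.482, 0.111, 0.035]))]
carton_1_centre [(0.84, array([0.523, 0.118, 0.038]))]
```

Request:
arm_command(
  series=[-0.03, 0, 0, 0, 0, 0, -0.06, 0, 0, 0, 0, 0, -0.09, 0, 0, 0, 0, 0, -0.12, 0, 0, 0, 0, 0, -0.12, 0, -0.1, 0, 0, 0, -0.06, 0, -0.2, 0, 0, 0, 0.04, 0, -0.3, 0, 0, 0, 0.15, 0, -0.4, 0, 0, 0, 0.3, 0, -0.5, 0, 0, 0, 0.3, 0, -0.5, 0, 0, 0],
)

```text
time: 20.6
tool_pos: [0.4274, -0.2015, 0.1497]
orientation: [0.001, 0.116, 0.993, -0.001]
force: [-0.1, -0.7, 0.2]
gripper_width: 0.0
gripper_force: 0.0
```

```bash
python3 -c "
from h import *
st();a=snap('scene')
for l in('carton_1','carton_1_under','carton_1_centre'):print(l,[(round(d['confidence'],2),np.round(d['point'],3)) for d in spotter.place_of(l,'scene')])
cv2.imwrite('pics/s7.png',cv2.resize(a[140:320,140:380],(800,600),interpolation=cv2.INTER_CUBIC)[:,:,::-1])"
```

```text
t 20.6 tcp [ 0.4274 -0.2015  0.1497] F [-0.1 -0.7  0.2] w 4.286096476416155e-05
[[-0.973  0.23   0.002]
 [ 0.23   0.973 -0.001]
 [-0.002 -0.001 -1.   ]]
carton_1 [(0.84, array([ 0.683, -0.3  ,  0.002])), (0.81, array([0.579, 0.29 , 0.003])), (0.67, array([0.48 , 0.109, 0.037])), (0.58, array([ 0.484, -0.214,  0.039])), (0.43, array([ 0.482, -0.219,  0.036]))]
carton_1_under [(0.56, array([0.481, 0.114, 0.035]))]
carton_1_centre [(0.7, array([0.525, 0.121, 0.039]))]
```

View pics/s7.png

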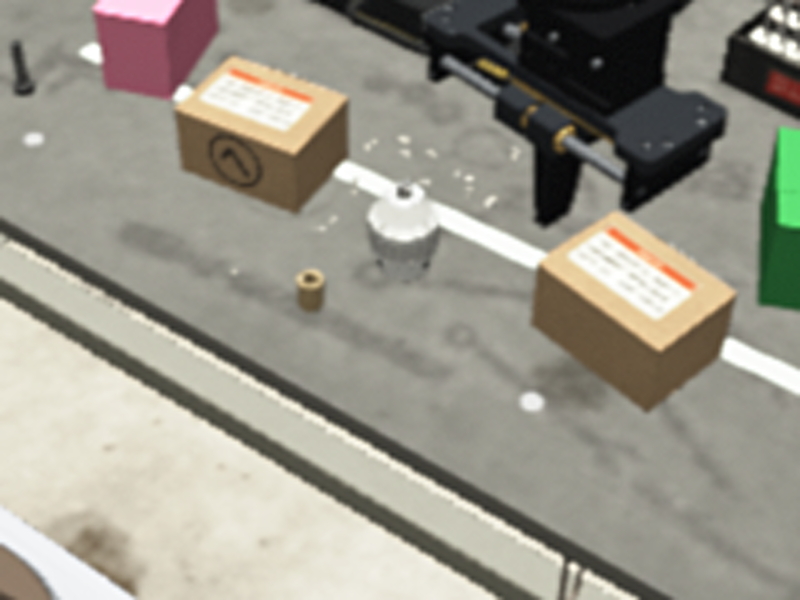

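Both cartons lie on their far sides, and the stamp shows on the left one at (235,160). So the left one is carton_1. I'll go back behind it with the jaw part open, for two contact points.

Request:
arm_command(
  series=[0.02, 0.12, 0, 0, 0, 0, 0.04, 0.25, 0, 0, 0, 0, 0.06, 0.4, 0, 0, 0, 0, 0.08, 0.55, 0, 0, 0, 0, 0.1, 0.7, 0, 0, 0, 0, 0.13, 0.85, 0, 0, 0, 0, 0.16, 1, 0, 0, 0, 0, 0.16, 1, 0, 0, 0, 0, 0.16, 1, 0, 0, 0, 0, 0.16, 1, 0, 0, 0, 0],
  jaw=-0.6,
)

```text
time: 22.05
tool_pos: [0.4393, -0.0505, 0.1478]
orientation: [-0.0, 0.116, 0.993, 0.0]
force: [-0.6, -0.3, -1.1]
gripper_width: 0.0762
gripper_force: 0.0
```

Request:
arm_command(
  series=[0.02, 0.12, 0, 0, 0, -0.03, 0.04, 0.25, 0, 0, 0, -0.06, 0.06, 0.4, 0, 0, 0, -0.1, 0.08, 0.55, 0, 0, 0, -0.14, 0.1, 0.7, 0, 0, 0, -0.18, 0.13, 0.85, 0, 0, 0, -0.22, 0.16, 1, 0, 0, 0, -0.22, 0.16, 1, 0, 0, 0, -0.22, 0.16, 1, 0, 0, 0, -0.22, 0.16, 1, 0, 0, 0, -0.22],
)

```text
time: 23.3
tool_pos: [0.4504, 0.1006, 0.1479]
orientation: [-0.0, -0.049, 0.999, 0.0]
force: [-0.4, 0.2, 1.0]
gripper_width: 0.0762
gripper_force: 0.0
```

```bash
python3 -c "
from h import *
plan([.452,.108,.012],.1)"
```

```text
t 23.3 tcp [0.4504 0.1006 0.1479] F [-0.4  0.2  1. ] w 0.07623742855614364
[[-0.995 -0.097 -0.   ]
 [-0.097  0.995  0.   ]
 [ 0.     0.    -1.   ]]
shift [-0.015  0.048  0.906] turn [ 0.    -0.    -0.002]
```

Request:
arm_command(
  series=[0, 0.05, 0.15, 0, 0, 0, 0, 0.05, 0.3, 0, 0, 0, 0, 0.05, 0.45, 0, 0, 0, 0, 0.05, 0.6, 0, 0, 0, 0, 0.05, 0.7, 0, 0, 0, 0, 0.05, 0.8, 0, 0, 0, 0, 0.05, 0.85, 0, 0, 0, 0, 0.05, 0.9, 0, 0, 0, 0, 0.05, 0.9, 0, 0, 0, 0, 0.05, 0.9, 0, 0, 0],
)

```text
time: 24.55
tool_pos: [0.4498, 0.1089, 0.0132]
orientation: [0.0, -0.049, 0.999, 0.0]
force: [0.2, -0.2, -0.5]
gripper_width: 0.0756
gripper_force: 0.0
```

Request:
arm_command(
  series=[-0.06, -0.005, 0, 0, 0, 0, -0.12, -0.01, 0, 0, 0, 0, -0.18, -0.02, 0, 0, 0, 0, -0.24, -0.025, 0, 0, 0, 0, -0.3, -0.03, 0, 0, 0, 0, -0.36, -0.035, 0, 0, 0, 0, -0.42, -0.04, 0, 0, 0, 0, -0.48, -0.045, 0, 0, 0, 0, -0.54, -0.05, 0, 0, 0, 0, -0.54, -0.05, 0, 0, 0, 0],
)

```text
time: 25.8
tool_pos: [0.5324, 0.1093, 0.0128]
orientation: [0.001, -0.049, 0.999, 0.0]
force: [-0.3, 1.0, 0.4]
gripper_width: 0.0762
gripper_force: 0.0
```

```bash
python3 -c "
from h import *
st();a=snap('scene')
for l in('carton_1_under','carton_1_centre','carton_1_left','carton_1_right','bush','drill_chuck'):print(l,[(round(d['confidence'],2),np.round(d['point'],3)) for d in spotter.place_of(l,'scene')])"
```

```text
t 25.8 tcp [0.5324 0.1093 0.0128] F [-0.3  1.   0.4] w 0.07617236510470624
[[-0.995 -0.098  0.002]
 [-0.098  0.995  0.   ]
 [-0.002  0.    -1.   ]]
carton_1_under [(0.55, array([0.547, 0.113, 0.035]))]
carton_1_centre [(0.77, array([0.587, 0.119, 0.037]))]
carton_1_left [(0.56, array([0.544, 0.174, 0.032]))]
carton_1_right [(0.97, array([0.549, 0.06 , 0.032]))]
bush [(0.59, array([ 0.417, -0.012,  0.001]))]
drill_chuck [(0.83, array([ 0.493, -0.043,  0.004]))]
```

Request:
arm_command(
  series=[-0.04, -0.004, 0, 0, 0, 0, -0.08, -0.008, 0, 0, 0, 0, -0.12, -0.012, 0, 0, 0, 0, -0.16, -0.016, 0, 0, 0, 0, -0.2, -0.02, 0, 0, 0, 0, -0.23, -0.023, 0, 0, 0, 0, -0.26, -0.026, 0, 0, 0, 0, -0.28, -0.028, 0, 0, 0, 0, -0.28, -0.028, 0, 0, 0, 0, -0.28, -0.028, 0, 0, 0, 0],
)

```text
time: 27.4
tool_pos: [0.5735, 0.1093, 0.0129]
orientation: [0.0, -0.049, 0.999, 0.0]
force: [-0.3, 1.1, -0.4]
gripper_width: 0.0761
gripper_force: 0.0
```

Request:
arm_command(
  series=[0.04, 0, 0, 0, 0, 0, 0.1, 0, 0, 0, 0, 0, 0.2, 0, 0, 0, 0, 0, 0.3, 0, 0, 0, 0, 0, 0.4, 0, 0, 0, 0, 0, 0.4, 0, -0.2, 0, 0, 0, 0.4, 0, -0.4, 0, 0, 0, 0.4, 0, -0.7, 0, 0, 0, 0.4, 0, -0.9, 0, 0, 0, 0.4, 0, -0.9, 0, 0, 0],
)

```text
time: 28.65
tool_pos: [0.5139, 0.1034, 0.1498]
orientation: [0.002, -0.049, 0.999, 0.0]
force: [0.1, -0.6, 0.1]
gripper_width: 0.0761
gripper_force: 0.0
```

```bash
python3 -c "
from h import *
st();a=snap('scene')
for l in('carton_1_under','carton_1_centre','carton_1_left','carton_1_right','bush','drill_chuck','dispatch_line'):print(l,[(round(d['confidence'],2),np.round(d['point'],3)) for d in spotter.place_of(l,'scene')])
cv2.imwrite('pics/s8.png',cv2.resize(a[90:320,120:420],(780,598),interpolation=cv2.INTER_CUBIC)[:,:,::-1])"
```

```text
t 28.65 tcp [0.5139 0.1034 0.1498] F [ 0.1 -0.6  0.1] w 0.07614682603177429
[[-0.995 -0.098  0.004]
 [-0.098  0.995  0.   ]
 [-0.004 -0.    -1.   ]]
carton_1_under [(0.78, array([0.585, 0.113, 0.036]))]
carton_1_centre [(0.87, array([0.628, 0.121, 0.038]))]
carton_1_left [(0.56, array([0.586, 0.174, 0.034])), (0.35, array([0.586, 0.111, 0.037]))]
carton_1_right [(0.91, array([0.59 , 0.055, 0.029]))]
bush [(0.39, array([ 0.418, -0.011,  0.   ]))]
drill_chuck [(0.62, array([ 0.479, -0.213,  0.037])), (0.57, array([ 0.491, -0.043,  0.002]))]
dispatch_line [(0.87, array([ 0.557, -0.026,  0.002])), (0.53, array([ 0.482, -0.215,  0.039]))]
```

View pics/s8.png

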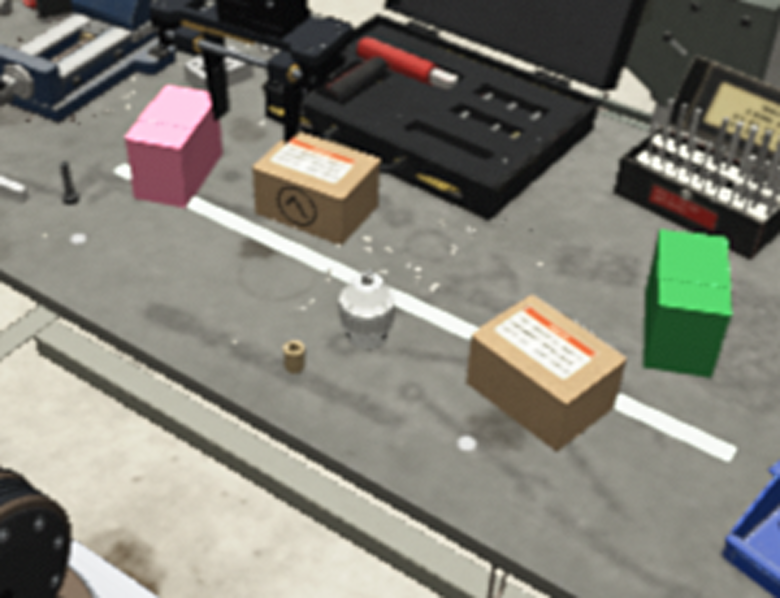

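The stamped carton at (315,185) lies wholly past the tape, 28 mm at its underside. The other carton is still where it fell, and the chuck, bush and bolt are in place. The gripper is clear, so I'm handing in.

```bash
python3 -c "
from h import *
print(job.sign_off())"
```

```text
the job is handed in; nothing more can be done
None
```

The job is handed in (no verdict was returned): both cartons were tipped onto their far sides, the stamped left one lies with its underside about 28 mm past the tape's middle, the other stayed where it fell, and the chuck, bush and bolt look undisturbed.

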